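# Release the long filter from its gravity rack

## Task

Two gravity racks on the parts counter each hold back one filter canister behind a gate on a rocking lever. Press down the lever pad of the rack with the longer filter and hold it down until that filter has rolled down to the end stop, then let the lever come back up so that the gate is shut again behind it. Use only that lever pad: do not touch or lift the filters, and leave the other rack's lever and the other things on the counter alone.

Things in the scene. Friction and masses are not known exactly. Their poses are not given: they have to be found in the camera images.
- rack_long: Rack of the longer filter. Fixed slate-grey steel rack: ramp falling 10 deg towards its +x (away from robot), x -100 to 121 mm, lane 110 mm wide between 30 mm side walls. Origin: on the counter under the lane's middle at the gate, z up. Ramp 50 mm high at x=0. End stop face at x=115. Steel gate plate 44 wide hangs from the lever at x=0 to 6, lower edge 78 high. Body y -61 to 61; lever on the +y side reaches y=195.
- lever_long (a joint): Rocking lever angle (rad): 0 = rest, gate shut, pad up; grows as the pad is pressed; 0.5 = stop, gate fully up; the filter passes from about 0.37. A spring returns it to 0 when let go; about 3 N at the pad to start, 6 N at the stop. Pivot pin along rack x at rack y=81 mm, 135 mm above the counter, between cheeks 147 mm tall.
- pad_long (a point): Centre of the top of the lever's press pad (46 mm along rack x by 50 mm, thin rubber top). At rest at rack x=3, y=165 mm, 169 mm above the counter, sloping up outwards 14 deg; at the stop y=171, 124 mm up, sloping down outwards 14 deg. Free space above and below. Its axes are the rack's when at rest (not the slope) and turn with the lever.
- filter_long: The longer filter. White metal canister, diameter 54, length 104 mm, 0.25 kg, lying across its ramp behind the gate; rolls by itself once the gate is up. Origin: its centre; own y = cylinder axis. Starts at rack x=-28 mm, 82 mm above the counter; against the end stop it is at rack x=88, 62 mm up.
- rack_short: Rack of the shorter filter. Fixed slate-grey steel rack: ramp falling 10 deg towards its +x (away from robot), x -100 to 121 mm, lane 70 mm wide between 30 mm side walls. Origin: on the counter under the lane's middle at the gate, z up. Ramp 50 mm high at x=0. End stop face at x=115. Steel gate plate 44 wide hangs from the lever at x=0 to 6, lower edge 78 high. Body y -61 to 61; lever on the +y side reaches y=195.
- lever_short (a joint): Rocking lever angle (rad): 0 = rest, gate shut, pad up; grows as the pad is pressed; 0.5 = stop, gate fully up; the filter passes from about 0.37. A spring returns it to 0 when let go; about 3 N at the pad to start, 6 N at the stop. Pivot pin along rack x at rack y=81 mm, 135 mm above the counter, between cheeks 147 mm tall.
- pad_short (a point): Centre of the top of the lever's press pad (46 mm along rack x by 50 mm, thin rubber top). At rest at rack x=3, y=165 mm, 169 mm above the counter, sloping up outwards 14 deg; at the stop y=171, 124 mm up, sloping down outwards 14 deg. Free space above and below. Its axes are the rack's when at rest (not the slope) and turn with the lever.
- filter_short: The shorter filter, to be left where it is. White metal canister, diameter 54, length 64 mm, 0.25 kg, lying across its ramp behind the gate; rolls by itself once the gate is up. Origin: its centre; own y = cylinder axis. Starts at rack x=-28 mm, 82 mm above the counter; against the end stop it is at rack x=88, 62 mm up.
- bottle: Loose bystander: green plastic bottle, 52 mm in diameter, 130 mm tall, standing. Origin: centre of its underside, z up.
- carton: Loose bystander: cardboard carton with a yellow band, 60 x 60 mm, 75 mm tall. Origin: centre of its underside, z up.
- tin: Loose bystander: round steel tin with a paper band, 64 mm in diameter, 60 mm tall, standing. Origin: centre of its underside, z up.
There are look-alikes about, which are no part of the job. What is shaped like the filter_long but blue or pink is not meant.

How it is judged (in metres and radians):
On the way, in this order (a step that is already met when the one before it is completed fails the run):
1. the long filter's lever is pressed and its gate is up (value of joint lever_long above 0.3 rad), for 0.05 s.
2. the long filter has rolled down to the end stop (x of filter_long in the frame of rack_long above 0.078 m), for 0.2 s.
At the end, for the whole second after the job is handed in: The long filter lies at rest on its ramp against the end stop (centre at rack x between 78 and 98 mm), its lever is back up and the gate shut (joint below 0.05 rad), the short filter is still behind its shut gate (within 10 mm of its start) (x of filter_long in the frame of rack_long between 0.078 and 0.098 m and z of filter_long in the frame of rack_long below 0.072 m and linear speed of filter_long below 0.02 m/s and angle between the y axis of filter_long and the y axis of rack_long, either way round below 0.15 rad and value of joint each of lever_long, lever_short below 0.05 rad and distance of filter_short from where it was at the start of the episode below 0.01 m); the robot touches nothing.
It fails at once if the other rack's lever is pressed (value of joint lever_short above 0.1 rad).
It fails at once if the short filter leaves its place (distance of filter_short from where it was at the start of the episode above 0.015 m).
It fails at once if a filter is touched by the robot (contact force between any of the fingers, the arm and filter_long above 1 N or contact force between any of the fingers, the arm and filter_short above 1 N).
It fails at once if a filter is lifted off its ramp (z of filter_long in the frame of rack_long above 0.097 m or z of filter_short in the frame of rack_short above 0.097 m).
It fails at once if a bystander is moved or lifted (distance of any of bottle, carton, tin from where it was at the start of the episode above 0.02 m).
It also fails if it takes over 32 s, if anything falls off the work surface, if the arm or the gripper's body presses on something with over 40 N, if the wrist force passes 120 N, or if a joint passes its speed limit or range.

## Robot

A 6-joint arm with a two-finger parallel gripper is mounted at the origin on the work surface. World frame = base frame: x ahead of the robot, y to its left, z up, the work surface at z = 0. Lengths are in m, angles in degrees, forces in N, time in s.
With the tool pointing down it reaches from about 0.375 to 0.9 m from the base axis. Payload 3.1 kg.
Tool frame: the origin (TCP) lies midway between the tips of the shut fingers; the grasp point (between the pads) lies 19 mm behind it; x points along the fingers, z is the direction in which the jaws open and shut, and the axes are right-handed (so a half turn about x gives the same grasp; the last joint's range is limited). The gripper opens to 87 mm and grips with 3 to 60 N. Pads are 19 mm wide; open, the fingers measure 117 mm over their backs; the gripper's body (75 mm by 190 mm) begins 51 mm behind the grasp point.
Start: joints at [-84.998, 30.224, 82.088, -0, 67.689, -10.227], TCP at [0.164, -0.603, 0.192] pointing down, gripper open.
Joint ranges: [-176.69, 176.69], [-43.24, 126.21], [12.49, 139.97], [-82, 262], [0, 151.66], [-163.58, 163.58]. Speed limits (degrees/s): [159.86, 159.86, 180, 180, 180, 180].

## Interface

Orientations are given as a 3x3 rotation matrix whose columns are the frame's x, y, z axes.
In Python, from rig import * gives the robot as it stands.
- The arm moves only by the tool play_rows, never from a script. Its argument "rows" is a list that holds one entry, the list of rows, each a list of 7 numbers: the shift along the tool's x, y, z in m, then the turn, a rotation vector about the tool's x, y, z in degrees, then the finger opening in m, from 0 to 0.087. A call has 1 to 12 rows; each row is the pose to reach, as a shift and turn from the pose commanded when the call began, along the tool's axes at that moment; what a row does not reach only later rows make up. A row lasts 1/10 s, in which the tool goes at most 50 mm and 8.59 degrees, less where a joint would pass 70% of its speed; a pose out of reach is approached as far as the arm can. A call with a gripper value outside its range is refused whole. The fingers move at their own pace and stop on an object; the grip force is fixed at half the most. Time passes only in rows, so rows that repeat a pose let the fingers close. It gives the time, the measured TCP pose, the force and the opening at its end, in the units of the state.
- read_state(): the state, without advancing time (a new reading comes with each control period).
- capture(name): name is "side" or "top" or "wrist"; returns a dict with "pixels" (480x640x3 uint8, red, green, blue), "intrinsics" (3x3 intrinsics, pixels), "rvec" (rotation vector, rad) and "tvec" (3), from world to camera coordinates, as OpenCV has them. Camera axes: x right, y down, z forward; pixel columns grow to the right and rows downward; lengths in m; the calibration is good to about 2 mm. A picture is of the moment at which its call begins. There is no depth.
- hand_in(): hands the job in, once; it reports no verdict.
Trained networks look in the newest picture that a camera, given by its name, has taken for a name from the list of things; names that differ only in an ending like _2 or _b are one class to them, and where a whole thing is asked for, a point or a joint stands for the part that bears it (a point fixed in the world has none). Each returns a list of dicts, best first, with "p" (0 to 1); they miss things now and then, are a little off and sometimes report something else, mostly with a low value. They report only what shows in the picture. A call takes as long as a camera call. They do not tell look-alikes from the thing itself.
- trace(camera, target): "mask" (480x640 bool, what is visible of it) and "at" ([column, row] in pixels, amid what is visible of it).
The state is a dict: "time_s": time; "joint_positions": joint angles; "qvel": joint speeds; "tau": joint torques, N m; "position": TCP position; "tcp_rot": TCP orientation; "force": force on the tool from outside, world axes, zero at the start; "moment": the same for the moment, N m; "opening": opening from 0.0 (shut) to 1.0 (fully open).
Only numpy, scipy, OpenCV 4.12 (cv2) and the standard library are available. Lean on these libraries where they do the work, as an engineer would, in place of code of your own. Each camera call takes 0.05 s, during which the arm holds its last target.

## Working session

There is one attempt and no reset: what is moved stays moved. The work goes in short steps, Python scripts to look and compute and a tool call to move; the robot and the scene stay as the last step left them, time stands still between calls to the robot, and variables do not carry over. Pictures are saved under pics/ and viewed, and the job is handed in when it is done.

Besides the shell and the picture viewer there is one more tool, called after "Emit:" as name(argument=value, ...), one argument or row to a line, values as JSON. play_rows: Moves the arm, as the interface text tells. Its arguments: {"type":"object","properties":{"rows":{"type":"array"}},"required":["rows"]}

```bash
ls; mkdir -p pics; python3 - <<'E'
from rig import *
import cv2,numpy as np
s=read_state();print(s)
for n in("side","top","wrist"):
    c=capture(n);cv2.imwrite(f"pics/{n}0.png",c["pixels"][:,:,::-1])
    R=cv2.Rodrigues(np.array(c["rvec"],float))[0];print(n,-R.T@np.array(c["tvec"]).ravel(),R[2],c["intrinsics"])
    for t in("rack_long","pad_long","filter_long","filter_short","bottle","carton","tin"):
        print(n,t,[(round(d["p"],2),np.round(d["at"]),int(d["mask"].sum())) for d in trace(n,t)])
E
```

```text
pics
{'time_s': 0.0, 'joint_positions': array([-8.50001801e+01,  3.02783939e+01,  8.21561879e+01, -1.92841621e-03,
        6.76879160e+01, -1.02269304e+01]), 'qvel': array([-0.08359287, -0.00627724, -0.03272362,  0.00125998,  0.00230575,
        0.16944942]), 'tau': array([-6.30004033e-04, -4.40043712e+01, -1.76593530e+01,  6.32363674e-02,
        5.82431629e-02, -1.59167607e-04]), 'position': array([ 0.16410176, -0.60225185,  0.19057893]), 'tcp_rot': array([[-2.17350074e-04,  9.64890651e-01,  2.62651830e-01],
       [ 2.12713952e-03,  2.62651688e-01, -9.64888370e-01],
       [-9.99997714e-01,  3.48978529e-04, -2.10954440e-03]]), 'force': array([ 0.50220427, -1.22925816, -0.36061673]), 'moment': array([0.01155934, 0.02192097, 0.06944895]), 'opening': 1.003910662558858}
side [0.44902556 0.5125016  0.75852041] [ 0.07152656 -0.61664558 -0.78398481] [[453.19315623   0.         319.48232048]
 [  0.         453.19315623 238.25397218]
 [  0.           0.           1.        ]]
side rack_long [(0.82, array([291., 336.]), 10810)]
side pad_long [(0.8, array([288., 375.]), 2166)]
side filter_lo
[... 722 characters left out ...]
g [(0.96, array([252., 252.]), 1754), (0.68, array([257., 121.]), 1581), (0.6, array([166., 225.]), 1651), (0.59, array([232., 354.]), 1675)]
top filter_short [(0.97, array([443., 226.]), 1100), (0.58, array([374., 199.]), 1512)]
top bottle [(0.72, array([363., 307.]), 727)]
top carton [(0.63, array([348., 129.]), 1359)]
top tin [(0.63, array([161., 329.]), 1151)]
wrist [ 0.23660476 -0.5828722   0.38430414] [-0.26432839 -0.07117937 -0.96180247] [[340.01779711   0.         317.18674018]
 [  0.         340.01779711 239.8929102 ]
 [  0.           0.           1.        ]]
wrist rack_long []
wrist pad_long []
wrist filter_long []
wrist filter_short []
wrist bottle []
wrist carton []
wrist tin []
```

View pics/top0.png

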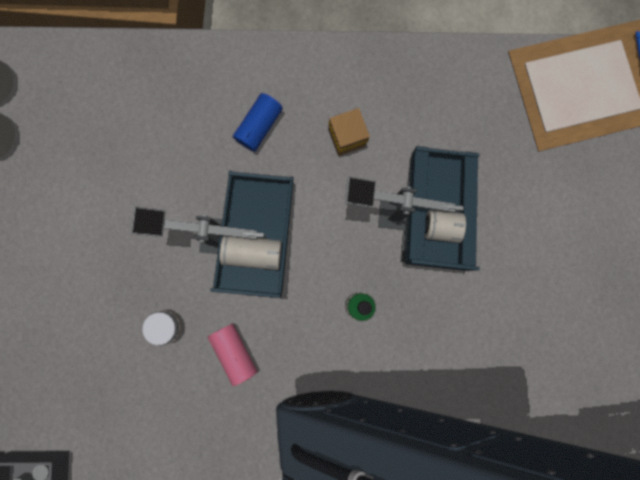

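View pics/side0.png

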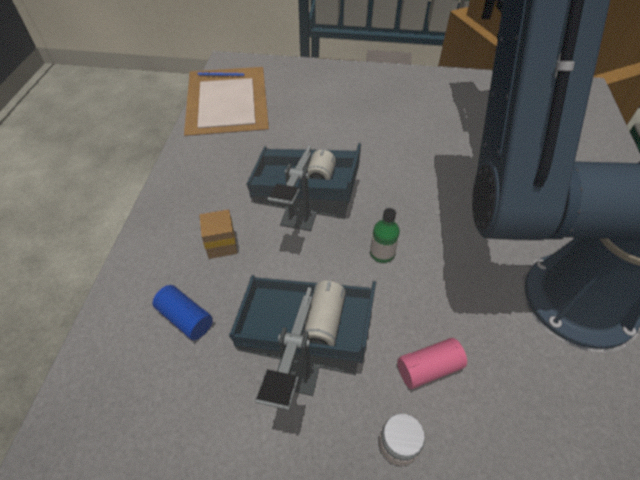

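Top view: what could be taken for the target filter is the long white canister (250,252), short white (446,226), blue (257,121) and pink (232,354). I choose the white one at (250,252). Its lever pad is at (149,221); the short rack's pad is at (361,191).

```bash
cat > h.py <<'E'
import numpy as np,cv2
from scipy.optimize import least_squares
def proj(c,P):
    return cv2.projectPoints(np.array(P,float).reshape(-1,3),np.array(c["rvec"],float),np.array(c["tvec"],float),np.array(c["intrinsics"],float),None)[0].reshape(-1,2)
def ray(c,uv,z):
    R=cv2.Rodrigues(np.array(c["rvec"],float))[0];o=-R.T@np.array(c["tvec"]).ravel()
    d=R.T@np.linalg.inv(c["intrinsics"])@np.array([*uv,1.]);return o+d*(z-o[2])/d[2]
E
python3 - <<'E'
from rig import *
from h import *
t=capture("top");s=capture("side")
def crop(c,x,y,w,h,k,n): cv2.imwrite(n,cv2.resize(c["pixels"][y:y+h,x:x+w,::-1],None,fx=k,fy=k,interpolation=cv2.INTER_CUBIC))
crop(t,120,160,190,145,4,"pics/tc.png");crop(s,220,265,170,150,4,"pics/sc.png")
E
```

```text
(no output)
```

View pics/tc.png

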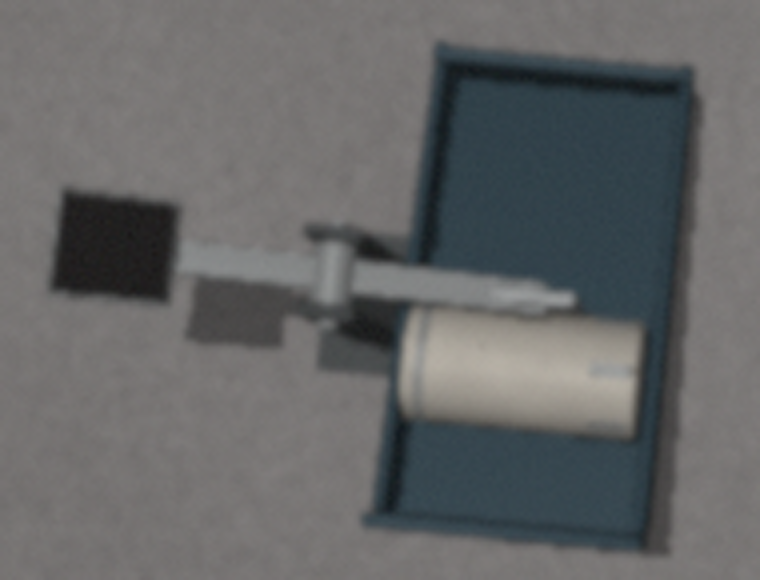

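View pics/sc.png

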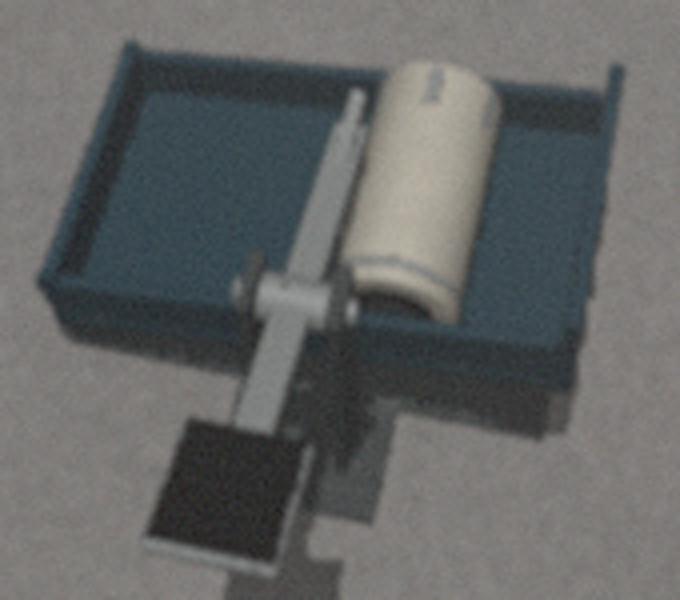

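```bash
python3 - <<'E'
from rig import *
from h import *
t=capture("top");s=capture("side")
o=np.array
# corners order: far-x/outer, far-x/inner, near-x/inner, near-x/outer
P=o([[26,189.3,175],[26,140.7,163],[-20,140.7,163],[-20,189.3,175]])/1e3
T=o([[65,190],[178,203],[165,301],[52,290]])/4+[120,160]
S=o([[146,537],[190,420],[313,447],[272,560]])/4+[220,265]
F=o([[-28,0,82]])/1e3
Ft=o([[520,373]])/4+[120,160]
def w(p,Q):
    c,n=np.cos(p[2]),np.sin(p[2]);return Q@o([[c,-n,0],[n,c,0],[0,0,1]]).T+[p[0],p[1],0]
def f(p,use):
    r=[]
    if 't' in use:r.append(proj(t,w(p,P))-T)
    if 's' in use:r.append(proj(s,w(p,P))-S)
    return np.vstack(r).ravel()
for u in('t','s','ts'):
    q=least_squares(f,[.42,.2,-.1],args=(u,));print(u,q.x,np.degrees(q.x[2]),np.abs(q.fun).max(),w(q.x,o([[3,165,169]])/1e3),'filt',proj(t,w(q.x,F)),Ft)
p=q.x
pts=o([[121,61,59],[121,-61,59],[-100,61,98],[-100,-61,98],[3,81,135],[-28,0,82],[3,165,169]])/1e3
print(proj(t,w(p,pts)))
for c,n in((t,'t'),(s,'s')):
    im=c["pixels"][:,:,::-1].copy()
    for a in proj(c,w(p,np.vstack([pts,P]))): cv2.circle(im,tuple(int(v) for v in np.round(a)),2,(0,0,255),-1)
    x,y=(120,160) if n=='t' else (210,260)
    cv2.imwrite(f"pics/o{n}.png",cv2.resize(im[y:y+150,x:x+190],None,fx=4,fy=4))
for k in ('bottle','tin','carton'):
    for c,n in((t,'top'),(s,'side')):
        d=trace(n,k)
        if d:print(k,n,ray(c,d[0]["at"],.05))
E
```

```text
t [ 0.51118986  0.13573873 -0.08686496] -4.976995399063826 1.7844848956317492 [[0.52849325 0.29985635 0.169     ]] filt [[252.02989773 252.48225416]] [[250.   253.25]]
s [ 0.50775478  0.13981931 -0.09902904] -5.67394611250368 2.793834669717967 [[0.52705318 0.30371431 0.169     ]] filt [[249.56153717 254.35053763]] [[250.   253.25]]
ts [ 0.50919827  0.13817852 -0.09414727] -5.394241003443184 3.3170902358288856 [[0.52769634 0.30216578 0.169     ]] filt [[250.5546347  253.56508213]] [[250.   253.25]]
[[228.05895103 172.68830534]
 [292.50594969 179.04025253]
 [210.82679763 290.15966366]
 [279.58309205 296.68444512]
 [202.29149176 229.12787788]
 [250.5546347  253.56508213]
 [147.45951287 221.93858677]]
bottle top [ 0.38818483 -0.06386441  0.05      ]
bottle side [ 0.38391221 -0.06084317  0.05      ]
tin top [0.34801599 0.2993717  0.05      ]
tin side [0.34578458 0.31744052 0.05      ]
carton top [ 0.71907617 -0.04425961  0.05      ]
carton side [ 0.71849961 -0.03112234  0.05      ]
```

View pics/ot.png

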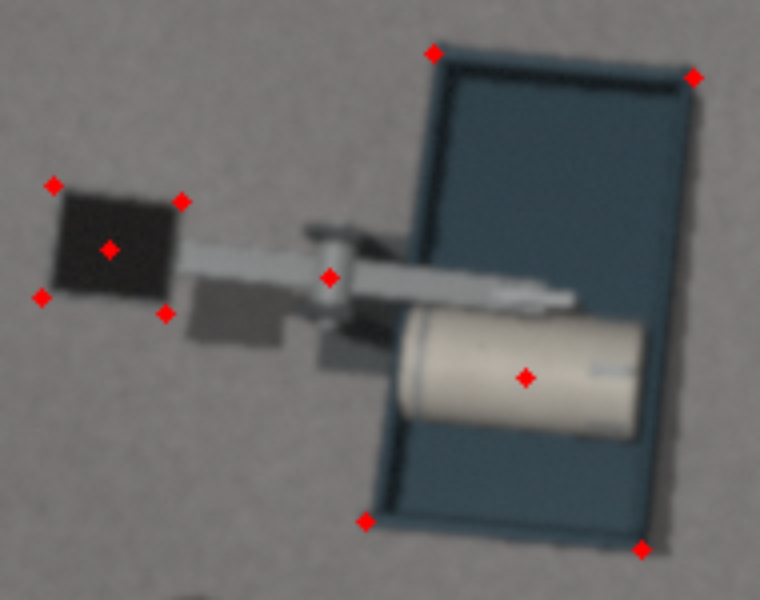

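View pics/os.png

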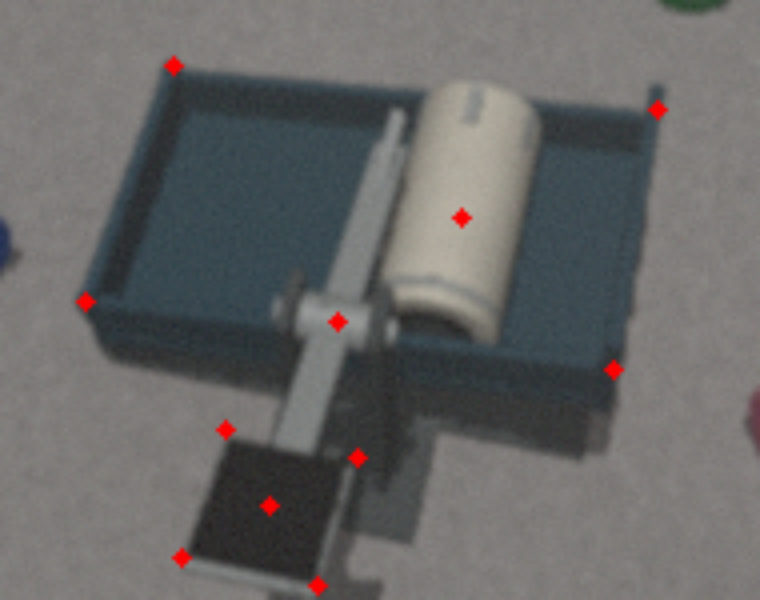

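```bash
python3 - <<'E'
from rig import *
import numpy as np
s=read_state();R=np.array(s["tcp_rot"]);print(s["time_s"])
p0=np.array([.164,-.603,.192])
R=np.array([[0,.9649,.2627],[0,.2627,-.9649],[-1,0,0]])
W=np.array([[.164,-.603,.30],[.30,-.53,.30],[.45,-.40,.30],[.55,-.25,.30],[.60,-.08,.30],[.58,.12,.30],[.5285,.300,.30],[.5285,.300,.20]])
for w in W: print(np.round(R.T@(w-p0),3), np.hypot(*w[:2]))
L=np.vstack([p0,W]);print(np.linalg.norm(np.diff(L,axis=0),axis=1))
E
```

```text
1.7
[-0.108  0.     0.   ] 0.6249039926260673
[-0.108  0.15  -0.035] 0.6090155991434045
[-0.108  0.329 -0.121] 0.6020797289396148
[-0.108  0.465 -0.239] 0.6041522986797286
[-0.108  0.558 -0.39 ] 0.6053098380168622
[-0.108  0.591 -0.588] 0.5922837157984339
[-0.108  0.589 -0.776] 0.6077106630626123
[-0.008  0.589 -0.776] 0.6077106630626123
[0.108      0.15435349 0.19849433 0.18027756 0.17720045 0.20099751
 0.18722246 0.1       ]
```

Emit:
play_rows(
  rows=[
    [[-0.05,0,0,0,0,0,0],[-0.1,0,0,0,0,0,0],[-0.108,0.04,-0.01,0,0,0,0],[-0.108,0.08,-0.02,0,0,0,0],[-0.108,0.12,-0.03,0,0,0,0],[-0.108,0.16,-0.04,0,0,0,0],[-0.108,0.2,-0.06,0,0,0,0],[-0.108,0.24,-0.08,0,0,0,0],[-0.108,0.28,-0.1,0,0,0,0],[-0.108,0.32,-0.12,0,0,0,0],[-0.108,0.35,-0.14,0,0,0,0],[-0.108,0.38,-0.165,0,0,0,0]],
  ],
)

```text
time_s: 2.9
position: [0.4888, -0.343, 0.2995]
tcp_rot: [[0.0, 0.965, 0.263], [-0.001, 0.263, -0.965], [-1.0, 0.0, 0.001]]
force: [-0.2, 0.7, -0.3]
opening: 0.031
```

Emit:
play_rows(
  rows=[
    [[0,0.03,-0.03,0,0,0,0],[0,0.06,-0.055,0,0,0,0],[0,0.09,-0.085,0,0,0,0],[0,0.115,-0.125,0,0,0,0],[0,0.14,-0.165,0,0,0,0],[0,0.165,-0.205,0,0,0,0],[0,0.18,-0.25,0,0,0,0],[0,0.19,-0.295,0,0,0,0],[0,0.2,-0.34,0,0,0,0],[0,0.205,-0.385,0,0,0,0],[0,0.21,-0.43,0,0,0,0],[0,0.21,-0.475,0,0,0,0]],
  ],
)

```text
time_s: 4.1
position: [0.5653, 0.1714, 0.2996]
tcp_rot: [[0.001, 0.965, 0.263], [0.0, 0.263, -0.965], [-1.0, 0.001, 0.0]]
force: [0.6, -0.3, 0.4]
opening: 0.007
```

Emit:
play_rows(
  rows=[
    [[0,0,-0.045,0,0,0,0],[0,0,-0.09,0,0,0,0],[0,0,-0.125,0,0,0,0],[0,0,-0.136,0,0,0,0],[0.04,0,-0.136,0,0,0,0],[0.08,0,-0.136,0,0,0,0],[0.1,0,-0.136,0,0,0,0],[0.1,0,-0.136,0,0,0,0]],
  ],
)

```text
time_s: 4.9
position: [0.5273, 0.2989, 0.1959]
tcp_rot: [[-0.008, 0.965, 0.262], [-0.003, 0.262, -0.965], [-1.0, -0.008, 0.001]]
force: [-1.0, 0.6, -1.0]
opening: 0.008
```

```bash
python3 - <<'E'
from rig import *
from h import *
s=read_state();print(s["position"],s["force"],s["joint_positions"])
a=capture("side")["pixels"][200:480,150:470,::-1];b=capture("top")["pixels"][140:320,90:330,::-1]
cv2.imwrite("pics/a1.png",cv2.resize(a,None,fx=2,fy=2));cv2.imwrite("pics/b1.png",cv2.resize(b,None,fx=3,fy=3))
E
```

```text
[0.52731085 0.29887935 0.1959123 ] [-0.98278219  0.58464132 -1.0303207 ] [ 1.90107724e+01  2.86991230e+01  8.42147749e+01 -3.53137060e-02
  6.75666122e+01  9.38371924e+01]
```

View pics/a1.png

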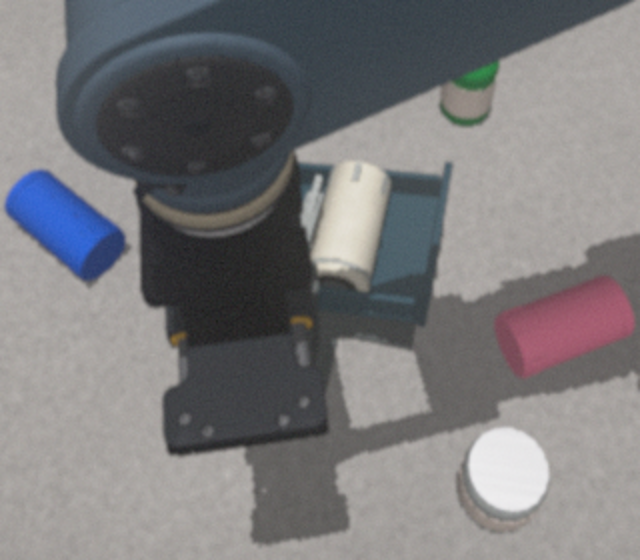

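View pics/b1.png

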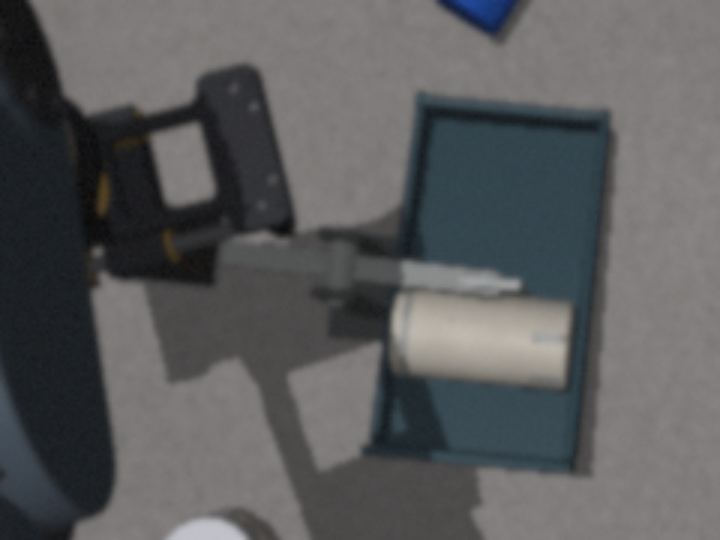

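Emit:
play_rows(
  rows=[
    [[0.015,0,0,0,0,0,0],[0.03,0,0,0,0,0,0],[0.04,0,0,0,0,0,0],[0.05,0,0,0,0,0,0],[0.06,0,0,0,0,0,0],[0.066,0,0,0,0,0,0],[0.066,0,0,0,0,0,0]],
  ],
)

```text
time_s: 5.7
position: [0.5304, 0.3011, 0.1336]
tcp_rot: [[0.001, 0.965, 0.263], [0.001, 0.263, -0.965], [-1.0, 0.001, -0.0]]
force: [0.5, -0.3, 2.5]
opening: 0.001
```

```bash
python3 - <<'E'
from rig import *
from h import *
s=read_state();print(s["position"],s["force"],s["time_s"])
a=capture("side")["pixels"][200:480,150:470,::-1];b=capture("top")["pixels"][140:320,90:330,::-1]
cv2.imwrite("pics/a2.png",cv2.resize(a,None,fx=2,fy=2));cv2.imwrite("pics/b2.png",cv2.resize(b,None,fx=3,fy=3))
E
```

```text
[0.5303748  0.30107861 0.1336087 ] [ 0.51101313 -0.27799594  2.47115856] 5.7
```

View pics/b2.png

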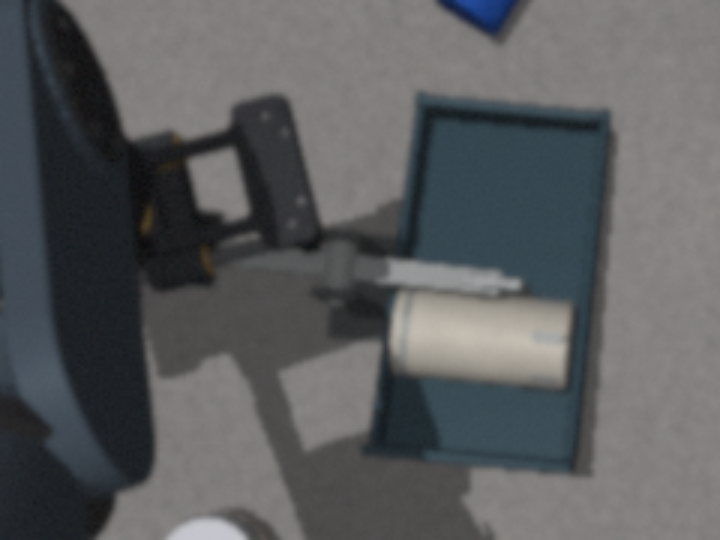

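View pics/a2.png

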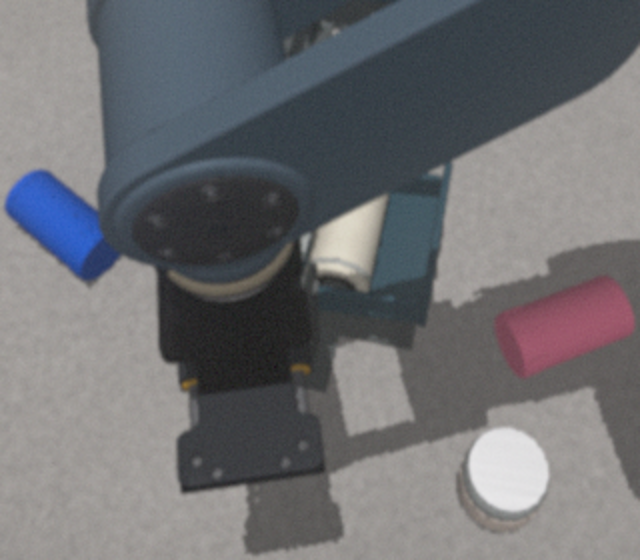

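```bash
python3 - <<'E'
from rig import *
from h import *
for n,k in(("side",1),("top",1),("wrist",1)):
    c=capture(n);cv2.imwrite(f"pics/{n}3.png",c["pixels"][:,:,::-1])
    print(n,proj(c,[[.5304,.3011,.1336],[.5285,.300,.169]]))
print(read_state()["force"])
E
```

```text
side [[277.32151835 394.22698015]
 [277.07088935 384.17907901]]
top [[154.28223991 222.93183642]
 [148.79828193 221.4600756 ]]
wrist [[317.81934688 271.53425804]
 [318.99371798 300.59563958]]
[0.71717767 0.27311198 3.95957314]
```

View pics/wrist3.png

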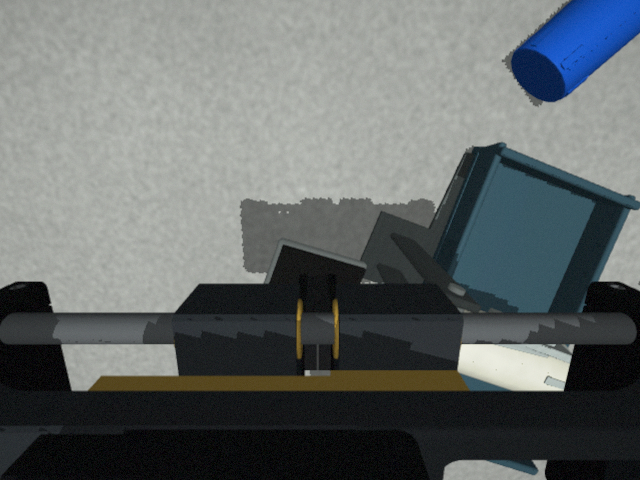

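View pics/top3.png

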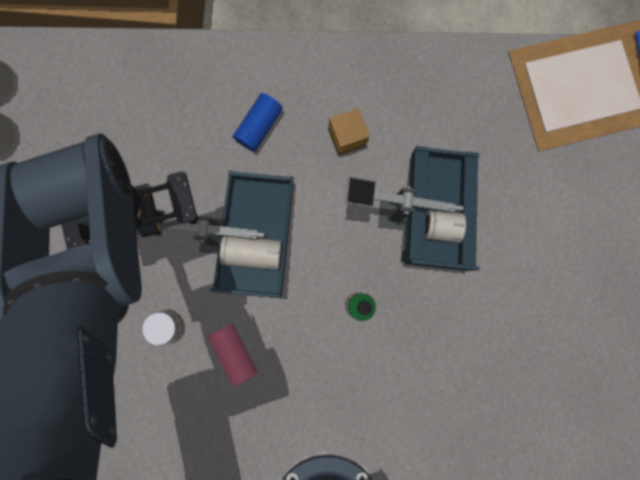

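Emit:
play_rows(
  rows=[
    [[0.003,0,0,0,0,0,0],[0.006,0,0,0,0,0,0],[0.009,0,0,0,0,0,0],[0.009,0,0,0,0,0,0]],
  ],
)

```text
time_s: 6.35
position: [0.5298, 0.3009, 0.1243]
tcp_rot: [[0.0, 0.965, 0.263], [0.0, 0.263, -0.965], [-1.0, 0.0, -0.0]]
force: [1.0, 3.0, 4.1]
opening: 0.004
```

```bash
python3 - <<'E'
from rig import *
from h import *
c=capture("top");cv2.imwrite("pics/b4.png",cv2.resize(c["pixels"][140:320,90:330,::-1],None,fx=3,fy=3))
s=read_state();print(s["position"],s["force"],s["time_s"])
E
```

```text
[0.52980898 0.30085255 0.12438087] [1.10323428 1.07643106 4.1272959 ] 6.4
```

View pics/b4.png

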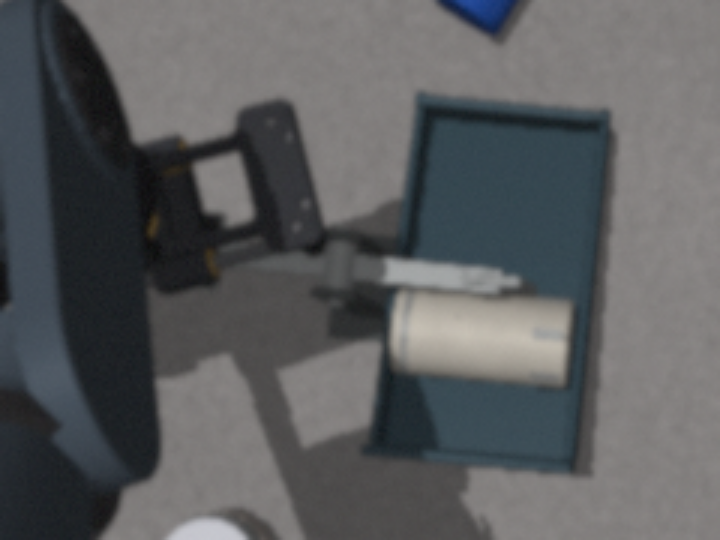

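Emit:
play_rows(
  rows=[
    [[0.003,0,0,0,0,0,0],[0.003,0,0,0,0,0,0],[0.003,0,0,0,0,0,0],[0.003,0,0,0,0,0,0]],
  ],
)

```text
time_s: 6.8
position: [0.5297, 0.3007, 0.1215]
tcp_rot: [[0.0, 0.965, 0.263], [0.0, 0.263, -0.965], [-1.0, 0.0, -0.0]]
force: [1.6, 2.9, 3.5]
opening: 0.004
```

```bash
python3 - <<'E'
from rig import *
from h import *
c=capture("top");cv2.imwrite("pics/b5.png",cv2.resize(c["pixels"][140:320,90:330,::-1],None,fx=3,fy=3))
s=read_state();print(s["position"],s["force"],s["time_s"])
E
```

```text
[0.52960417 0.30071385 0.12151871] [1.97076776 2.78511046 4.43702905] 6.85
```

View pics/b5.png

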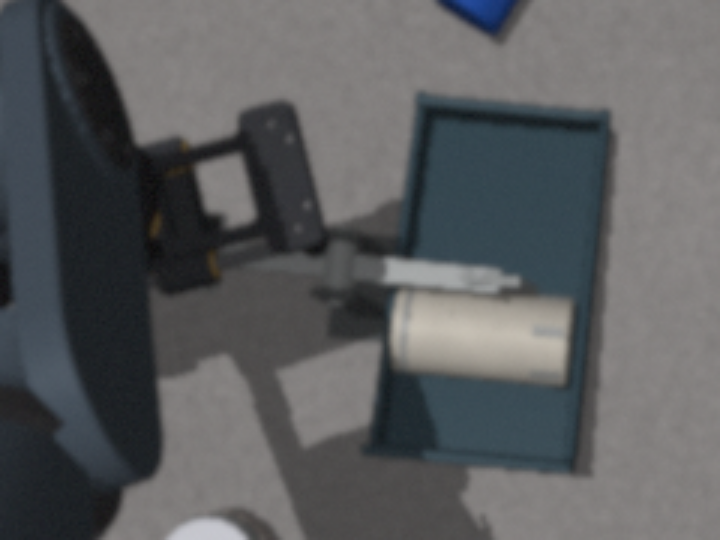

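```bash
cat >> h.py <<'E'
o=np.array
def w(p,Q):
    c,n=np.cos(p[2]),np.sin(p[2]);return o(Q)@o([[c,-n,0],[n,c,0],[0,0,1]]).T+[p[0],p[1],0]
PR=[.5105,.1365,-.0905]
def lev(Q,a): # rotate rest point (rack) about pivot y=.081,z=.135 ; pad goes down
    Q=o(Q,float).copy();y=Q[:,1]-.081;z=Q[:,2]-.135;c,s=np.cos(a),np.sin(a)
    Q[:,1]=.081+y*c+z*s;Q[:,2]=.135-y*s+z*c;return Q
E
python3 - <<'E'
from rig import *
from h import *
P=o([[26,189.3,175],[26,140.7,163],[-20,140.7,163],[-20,189.3,175],[26,189.3,175]])/1e3
for n in("wrist","top","side"):
    c=capture(n);im=cv2.resize(c["pixels"][:,:,::-1],None,fx=1.25,fy=1.25)
    for a,col in((0,(0,255,0)),(.25,(0,255,255)),(.5,(0,0,255))):
        q=proj(c,w(PR,lev(P,a)))*1.25
        cv2.polylines(im,[np.round(q).astype(np.int32)],False,col,1)
        t=proj(c,w(PR,lev(o([[.003,-.02,.115]]),a)))*1.25
        cv2.circle(im,tuple(int(v) for v in t[0]),2,col,-1)
    cv2.imwrite(f"pics/{n}6.png",im)
print(read_state()["time_s"])
E
```

```text
7.0
```

View pics/wrist6.png

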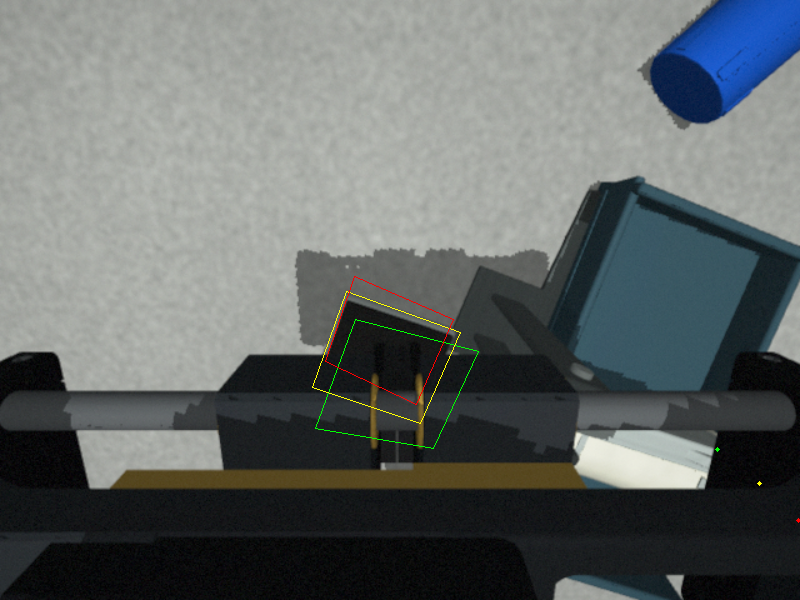

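View pics/side6.png

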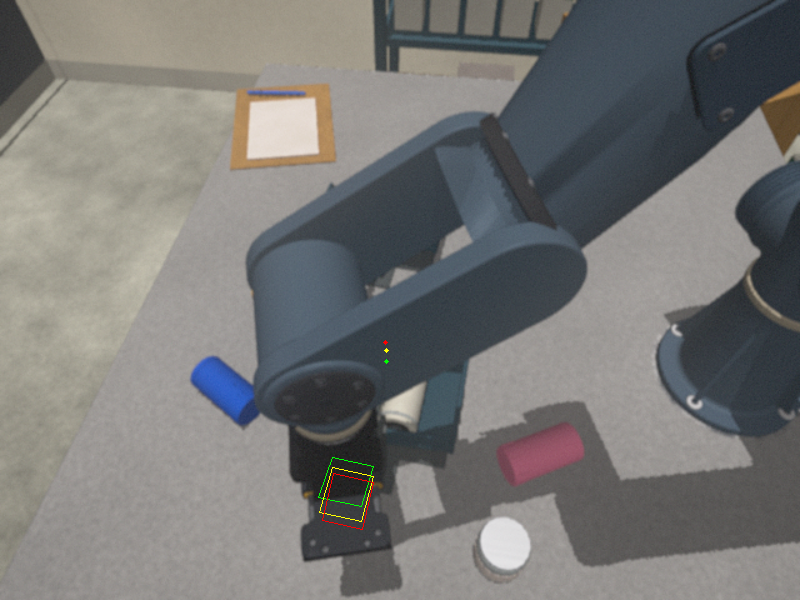

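View pics/top6.png

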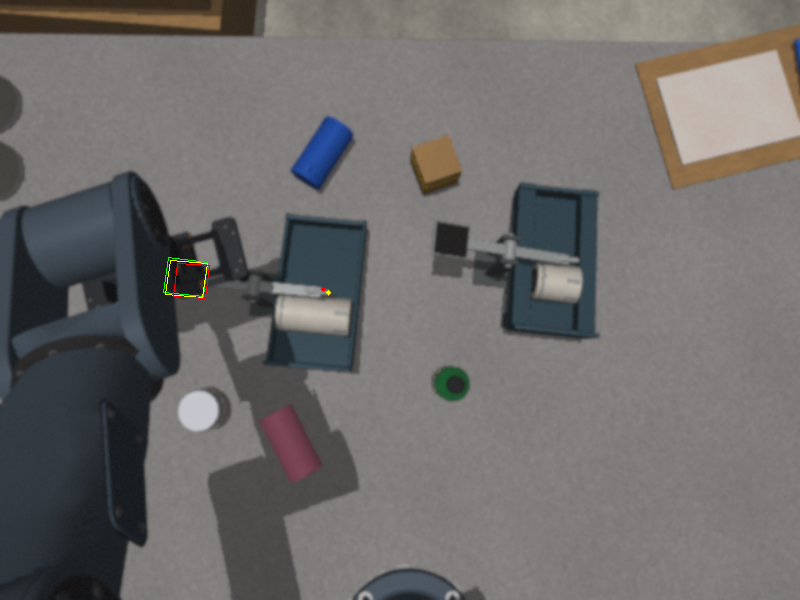

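```bash
python3 - <<'E'
from rig import *
from h import *
s=read_state();c=capture("wrist")
im=c["pixels"][210:390,220:420,::-1].astype(float)
im=np.clip(255*(im/255)**.45,0,255).astype(np.uint8)
im=cv2.resize(im,None,fx=3.3,fy=3.3,interpolation=cv2.INTER_CUBIC)
cv2.imwrite("pics/w7.png",im)
R=o(s["tcp_rot"]);print(proj(c,[s["position"],s["position"]-R[:,0]*.03]))
c_,n_=np.cos(PR[2]),np.sin(PR[2]);d=s["position"][:2]-o(PR[:2]);print("tip in rack",c_*d[0]+n_*d[1],-n_*d[0]+c_*d[1],s["position"][2],s["force"],s["tau"],s["time_s"])
E
```

```text
[[318.10669336 272.11668509]
 [318.20980376 293.13329421]]
tip in rack 0.00421279992524839 0.1652689560852587 0.1215278835375509 [0.7474922  2.52801455 4.97632574] [-9.84616689e-01 -4.18309915e+01 -1.31487411e+01 -4.93152570e-01
  4.49195104e-01  3.23202934e-03] 7.0
```

View pics/w7.png

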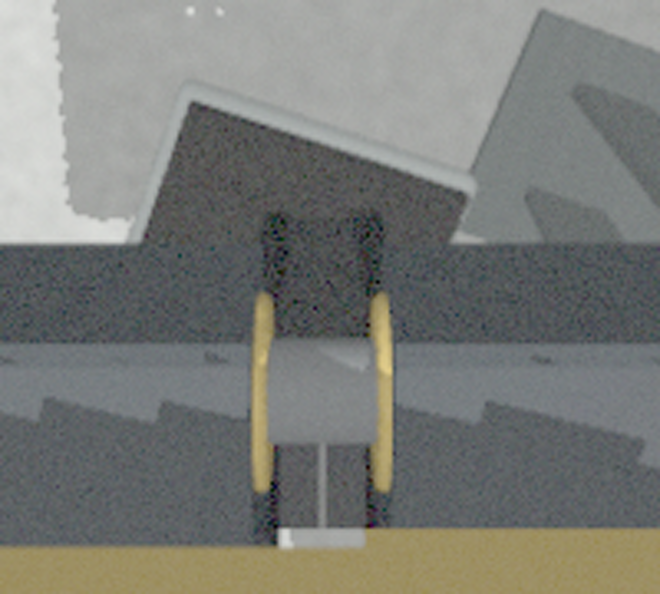

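Emit:
play_rows(
  rows=[
    [[0.003,0,0,0,0,0,0],[0.005,0,0,0,0,0,0],[0.005,0,0,0,0,0,0],[0.005,0,0,0,0,0,0]],
  ],
)

```text
time_s: 7.45
position: [0.5296, 0.3008, 0.1165]
tcp_rot: [[-0.0, 0.965, 0.263], [0.0, 0.263, -0.965], [-1.0, -0.0, -0.0]]
force: [1.5, 3.1, 4.2]
opening: 0.005
```

```bash
python3 - <<'E'
from rig import *
from h import *
c=capture("top");cv2.imwrite("pics/b8.png",cv2.resize(c["pixels"][170:310,200:310,::-1],None,fx=4,fy=4,interpolation=cv2.INTER_CUBIC))
s=read_state();print(s["position"],s["force"],s["time_s"])
E
```

```text
[0.52961922 0.30064653 0.11650019] [0.7554659  3.18842512 4.04209821] 7.5
```

View pics/b8.png

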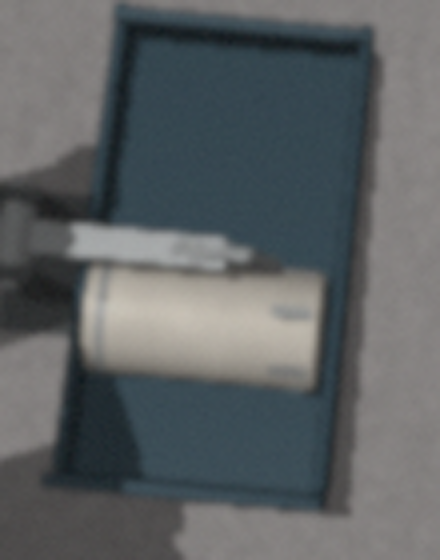

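Emit:
play_rows(
  rows=[
    [[0.002,0,0,0,0,0,0],[0.004,0,0,0,0,0,0],[0.005,0,0,0,0,0,0],[0.005,0,0,0,0,0,0]],
  ],
)

```text
time_s: 7.9
position: [0.5296, 0.3012, 0.1117]
tcp_rot: [[0.0, 0.965, 0.262], [0.001, 0.262, -0.965], [-1.0, 0.0, -0.001]]
force: [0.4, 4.8, 5.7]
opening: 0.004
```

```bash
python3 - <<'E'
from rig import *
from h import *
c=capture("top");cv2.imwrite("pics/b9.png",cv2.resize(c["pixels"][170:310,200:310,::-1],None,fx=4,fy=4,interpolation=cv2.INTER_CUBIC))
c=capture("wrist")
im=c["pixels"][210:390,220:420,::-1].astype(float)
im=np.clip(255*(im/255)**.45,0,255).astype(np.uint8)
cv2.imwrite("pics/w9.png",cv2.resize(im,None,fx=3.3,fy=3.3,interpolation=cv2.INTER_CUBIC))
s=read_state();print(s["position"],s["force"],s["moment"],s["time_s"])
E
```

```text
[0.52964644 0.30116706 0.11175337] [0.0876606  4.17016912 6.06135964] [ 0.76080266 -0.05759043  0.04444778] 8.0
```

View pics/b9.png

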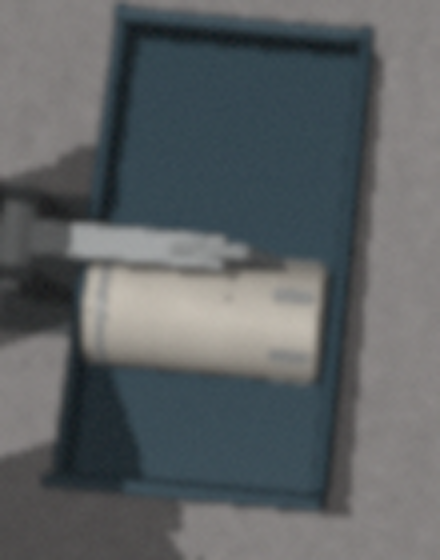

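View pics/w9.png

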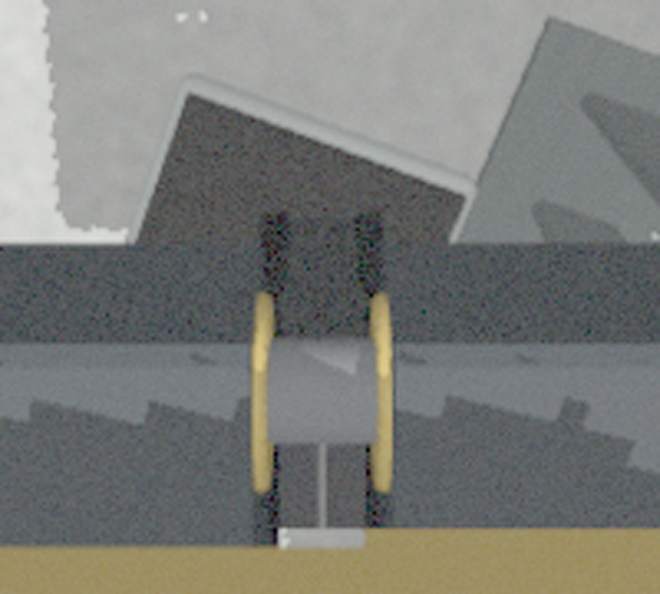

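Emit:
play_rows(
  rows=[
    [[0.002,0,0,0,0,0,0],[0.004,0,0,0,0,0,0],[0.006,0,0,0,0,0,0],[0.006,0,0,0,0,0,0],[0.006,0,0,0,0,0,0]],
  ],
)

```text
time_s: 8.5
position: [0.5297, 0.3015, 0.1059]
tcp_rot: [[0.0, 0.965, 0.262], [0.001, 0.262, -0.965], [-1.0, 0.001, -0.001]]
force: [0.1, 4.6, 5.8]
opening: 0.006
```

```bash
python3 - <<'E'
from rig import *
from h import *
c=capture("top");cv2.imwrite("pics/b10.png",cv2.resize(c["pixels"][170:310,200:310,::-1],None,fx=4,fy=4,interpolation=cv2.INTER_CUBIC))
c=capture("wrist")
cv2.imwrite("pics/w10.png",c["pixels"][:,:,::-1])
s=read_state();print(s["position"],s["force"],s["moment"],s["time_s"])
E
```

```text
[0.52972194 0.30147862 0.10596126] [-0.04709072  4.53797259  5.83277084] [ 0.80575951 -0.04278154  0.02626207] 8.6
```

View pics/b10.png

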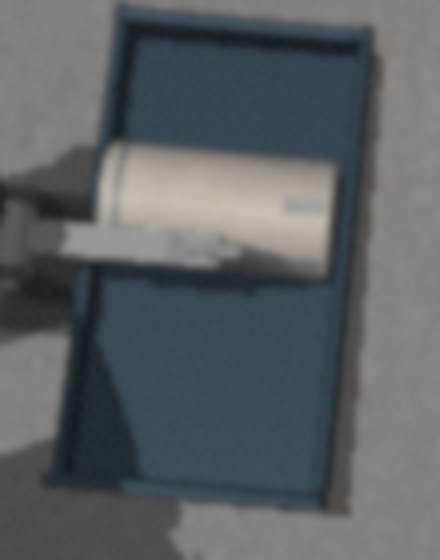

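View pics/w10.png

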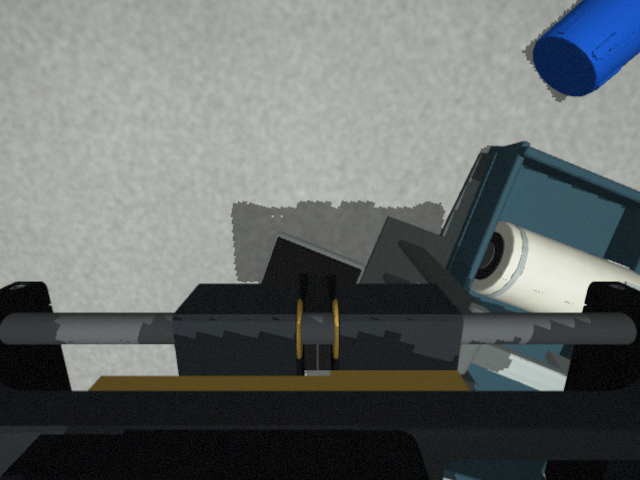

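The filter has passed under the gate and is rolling (top view, crop row ~210). I'll hold the pad down a bit longer.

Emit:
play_rows(
  rows=[
    [[0,0,0,0,0,0,0],[0,0,0,0,0,0,0],[0,0,0,0,0,0,0],[0,0,0,0,0,0,0],[0,0,0,0,0,0,0],[0,0,0,0,0,0,0],[0,0,0,0,0,0,0],[0,0,0,0,0,0,0],[0,0,0,0,0,0,0],[0,0,0,0,0,0,0],[0,0,0,0,0,0,0],[0,0,0,0,0,0,0]],
  ],
)

```text
time_s: 9.8
position: [0.5297, 0.3015, 0.106]
tcp_rot: [[0.0, 0.965, 0.262], [0.001, 0.262, -0.965], [-1.0, 0.001, -0.001]]
force: [-0.4, 5.4, 5.0]
opening: 0.008
```

```bash
python3 - <<'E'
from rig import *
from h import *
c=capture("top");im=c["pixels"][:,:,::-1].copy()
for q in proj(c,w(PR,[[.088,0,.062+.027],[.088,.052,.062],[.088,-.052,.062]])): cv2.circle(im,tuple(int(v) for v in q),1,(0,0,255),-1)
cv2.imwrite("pics/b11.png",cv2.resize(im[170:310,200:310],None,fx=4,fy=4,interpolation=cv2.INTER_CUBIC))
s=read_state();print(s["position"],s["force"],s["time_s"])
E
```

```text
[0.52974712 0.30148634 0.10600243] [0.97367246 5.26354754 6.22088698] 9.85
```

View pics/b11.png

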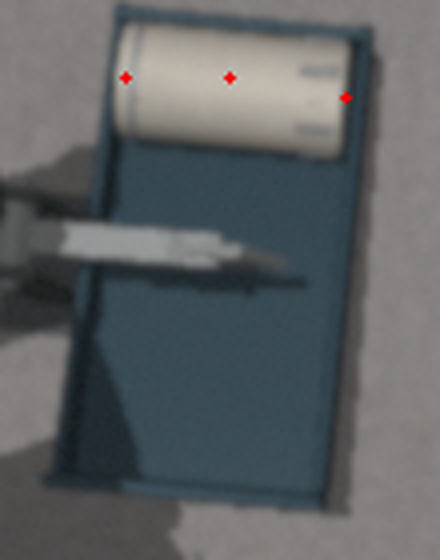

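The filter lies at the end stop, at the predicted place. Now I lift straight up.

Emit:
play_rows(
  rows=[
    [[-0.012,0,0,0,0,0,0],[-0.024,0,0,0,0,0,0],[-0.036,0,0,0,0,0,0],[-0.048,0,0,0,0,0,0],[-0.06,0,0,0,0,0,0],[-0.072,0,0,0,0,0,0],[-0.09,0,0,0,0,0,0],[-0.12,0,0,0,0,0,0],[-0.16,0,0,0,0,0,0],[-0.2,0,0,0,0,0,0],[-0.2,0,0,0,0,0,0]],
  ],
)

```text
time_s: 10.95
position: [0.5331, 0.3021, 0.313]
tcp_rot: [[0.013, 0.965, 0.263], [0.005, 0.263, -0.965], [-1.0, 0.014, -0.001]]
force: [1.2, -0.1, 0.6]
opening: 0.009
```

Emit:
play_rows(
  rows=[
    [[0,-0.03,0.04,0,0,0,0],[0,-0.03,0.085,0,0,0,0],[0,-0.03,0.13,0,0,0,0],[0,-0.03,0.175,0,0,0,0],[0,-0.04,0.22,0,0,0,0],[0,-0.04,0.265,0,0,0,0],[0,-0.04,0.31,0,0,0,0],[0,-0.06,0.35,0,0,0,0],[0,-0.08,0.39,0,0,0,0],[0,-0.1,0.43,0,0,0,0],[0,-0.12,0.47,0,0,0,0],[0,-0.12,0.47,0,0,0,0]],
  ],
)

```text
time_s: 12.15
position: [0.5361, -0.1897, 0.3052]
tcp_rot: [[-0.001, 0.967, 0.256], [-0.002, 0.256, -0.967], [-1.0, -0.002, 0.002]]
force: [1.6, 0.5, -0.3]
opening: 0.007
```

```bash
python3 - <<'E'
from rig import *
from h import *
P=o([[26,189.3,175],[26,140.7,163],[-20,140.7,163],[-20,189.3,175],[26,189.3,175]])/1e3
for n in("top","side"):
    c=capture(n);im=cv2.resize(c["pixels"][:,:,::-1],None,fx=1.25,fy=1.25)
    cv2.polylines(im,[np.round(proj(c,w(PR,P))*1.25).astype(np.int32)],False,(0,0,255),1)
    cv2.imwrite(f"pics/{n}12.png",im)
s=read_state();print(s["position"],s["force"],s["time_s"])
E
```

```text
[ 0.53666712 -0.18490564  0.30515564] [ 0.49454138 -0.15126833  0.07696643] 12.25
```

View pics/top12.png

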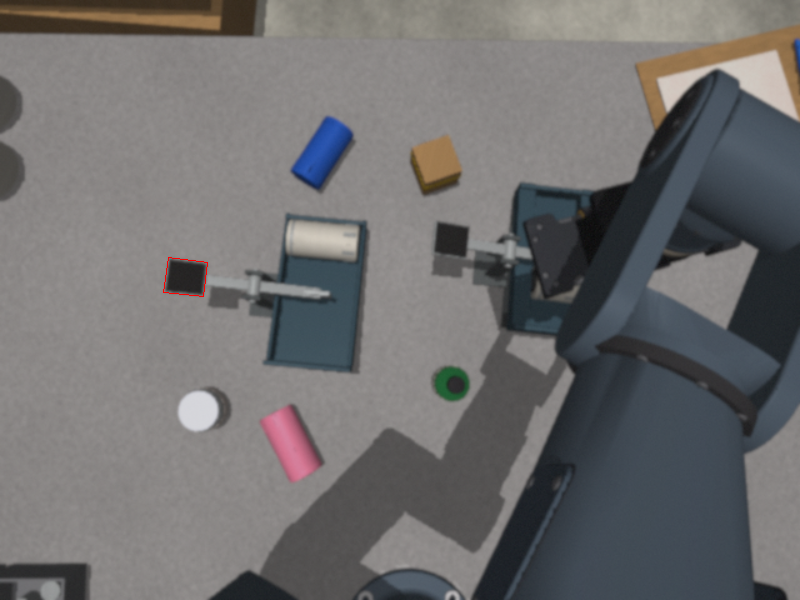

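View pics/side12.png

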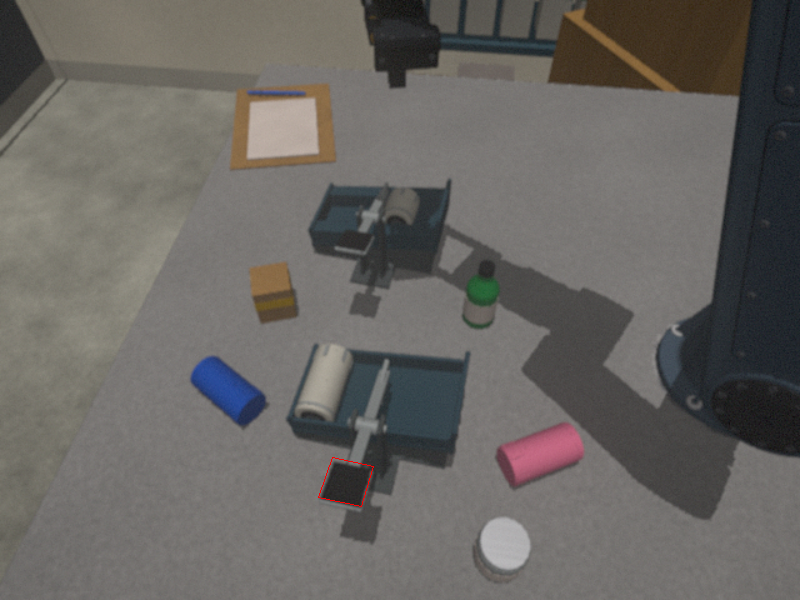

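The lever is back up on its rest outline, and the filter is at the end stop. The short filter and the bystanders haven't moved. The arm hangs clear at z = 0.305, so I hand in.

```bash
python3 -c "
from rig import *
print(hand_in())"
```

```text
the job is handed in; nothing more can be done
None
```

I pressed the pad of the rack with the long white filter using the shut fingers and held it until the filter rolled to the end stop. I then lifted straight off, moved the arm clear and handed the job in at about 12 s.

**Last checks:**
- **Long filter:** the top picture taken while the pad was still held showed it at the end stop, where I predicted. The later top and side pictures still show it there.
- **Lever:** the pad is back at its rest position to within a few mm in both views. I judged the gate shut from that and did not see the plate itself.
- **Other things:** the short filter, its lever and the bystanders look unmoved. In the last top picture the arm hides part of the short rack, so the side view is the main evidence for the short filter.
- **Arm:** it was clear at a height of 0.305 m, and the measured force was close to zero.

**What disagreed:**
- **Press depth:** I had to take the TCP down to 0.106 m before the gate cleared the filter, although the pad should stop at 0.124 m. The force stayed around 6 to 8 N throughout. I did not find the cause; the fingers may touch the pad somewhat behind the nominal tip.
- **Rack position:** the top and side estimates differed by about 4 mm, well within the pad's size.

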